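# Open the spring gate of the instrument cage and hold it wide

## Robot

A 6-joint arm with a two-finger parallel gripper is mounted at the origin on the work surface. World frame = base frame: x ahead of the robot, y to its left, z up, the work surface at z = 0. Lengths are in m, angles in rad, forces in N, time in s.
With the tool pointing down it reaches from about 0.275 to 0.85 m from the base axis. Payload 19 kg.
Tool frame: the origin (TCP) lies on the centre line of the jaws, within the pads' length; the fingertips stand 19 mm ahead of it and the grasp point (between the pads) is the TCP; z points along the fingers, x is the direction in which the jaws open and shut, and the axes are right-handed (so a half turn about z gives the same grasp; the last joint's range is limited). The gripper opens to 85 mm and grips with 20 to 120 N. Pads are 22 mm wide; open, the fingers measure 114 mm over their backs; the gripper's body (76 mm by 85 mm) begins 54 mm behind the grasp point. The pads swing forward as they close: fully open they stand 13 mm farther back than shut.
Start: joints at [1.214, 0.15, 1.437, -0, 1.554, -0.134], TCP at [0.127, 0.561, 0.25] pointing down, gripper open.
Joint ranges: [-2.8, 2.8], [-0.68, 2.1], [0.12, 2.68], [-1.39, 4.53], [0.16, 2.79], [-2.81, 2.81]. Speed limits (rad/s): [1.89, 1.89, 2.22, 3.01, 3.01, 3.01].

## Interface

Orientations are given as a unit quaternion [x, y, z, w].
In Python, from cell import robot gives the robot as it stands. The module is installed in compiled form; this text tells all that it offers.
- The arm moves only by the tool servo_tool, never from a script. Its argument "deltas" is a list of rows, each a list of 4 numbers: the shift along the tool's x, y, z in m, then the turn about the tool's z in degrees. In form: [[x, y, z, roll], ...]. A call has 1 to 5 rows; each row is the pose to reach, as a shift and turn from the pose commanded when the call began, along the tool's axes at that moment; what a row does not reach only later rows make up. A row lasts 1/12 s, in which the tool goes at most 41.7 mm and 7.16 degrees, less where a joint would pass 70% of its speed; a pose out of reach is approached as far as the arm can. A call with a gripper value outside its range is refused whole. "fingers" is the opening, from -1 (shut) to 1 (fully open), set as the call begins (left out, the last holds). The fingers move at their own pace and stop on an object; the grip force is fixed at half the most. Time passes only in rows, so rows that repeat a pose let the fingers close. It gives the time, the measured TCP pose, the force and the opening at its end, in the units of the state.
- robot.observe(): the state, without advancing time (a new reading comes with each control period).
- robot.get_image(name): name is "scene" or "side" or "wrist"; returns a dict with "pixels" (384x512x3 uint8, red, green, blue), "fx", "fy", "cx", "cy" (pixels), "k1" (the pictures are not rectified: a ray, as slopes to the right and down, at radius r is drawn at 1 + k1 r^2 times it, then the intrinsics apply), "R" (3x3) and "t" (3): a world point X has camera coordinates R X + t. Camera axes: x right, y down, z forward; pixel columns grow to the right and rows downward; lengths in m; the calibration is good to about 2 mm. A picture is of the moment at which its call begins. There is no depth.
- robot.sign_off(): hands the job in, once; it reports no verdict.
The state is a dict: "clock": time; "joint_positions": joint angles; "qd": joint speeds; "tau": joint torques, N m; "eef_pos": TCP position; "eef_rot": TCP orientation; "wrist_force": force on the tool from outside, world axes, zero at the start; "ft_torque": the same for the moment, N m; "grip_width": finger opening in m.
Only numpy, scipy, OpenCV 4.12 (cv2) and the standard library are available. Lean on these libraries where they do the work, as an engineer would, in place of code of your own. Each camera call takes 0.05 s, during which the arm holds its last target.

## Task

The turn coordinator is about to be taken out of its bench cage: lift the green dust screen out of the slot in front of the gate and lean it at a slant against the front of the steel angle plate, standing on its lower edge on the bench, and let go of it. Then squeeze the blue catch fully together with the dark lug beside it, after that squeeze the orange catch in the same way, take the gate by its red post, swing it out past the detent to a full quarter turn, and finish while still holding the post there, because the spring would pull the gate back. Leave the loose nut, standoff, spanner, jar and ring where they lie.

Things in the scene. Friction and masses are not known exactly. Their poses are not given: they have to be found in the camera images.
- cage: Fixed cage, 260 mm wide, 205 deep, header bar top 110 mm above the bench, black turn coordinator inside. Origin on the bench below the middle of the gate opening; x into the cage, y along the gate to the hinge side, z up. Its 8 mm base plate reaches to x -135 mm and carries, at x -100 mm, two rails (tops 25 mm above the bench) with a 13 mm slot between them along y.
- screen: Loose green plastic slab, 10 mm thick (its x), 120 mm wide (its y), 125 mm high (its z), about 0.18 kg. Origin at the centre of its lower edge face. At the start it stands upright in the slot on the 8 mm base plate, its top 133 mm above the bench, and stands in the way of the gate.
- angle_plate: Fixed steel angle plate on the bench, upright face 130 mm wide (its y), 70 mm high, facing its -x; foot and ribs behind the face reach to x = +90 mm. Origin on the bench at the middle of the bottom of the front face. With the screen's lower edge about 25 to 30 mm in front of the face the screen leans at about 20 degrees from upright and stays by friction.
- lug_blue: Fixed dark lug of the blue catch near the gate's free edge. Origin on the header's top (110 mm above the bench), middle of the catch; axes as the cage. Lug: y -24 to -16 mm, x +-12, z 0 to 40. Blue tab, same x and z span, at y +16 to +24 when locked; it slides to the lug when both are pinched from outside (48 mm over both locked, 34 squeezed). Its foot and nose, 6 mm high, reach to x -41.
- catch_blue (a joint): Travel of the blue tab towards its lug in m: 0 locked, 0.014 fully squeezed. About 3 N of friction, no spring: it stays where it is left. Its nose lets go of the gate beyond 0.010.
- lug_orange: Fixed dark steel lug of the orange catch, 110 mm nearer to the hinge than the blue one; otherwise as lug_blue, with an orange tab.
- catch_orange (a joint): Travel of the orange tab towards its lug in m, as catch_blue.
- gate_post: Upright red post, 14 mm in diameter, 80 mm long, on a short arm outside the yellow gate. Origin at the centre of its lower end, 60 mm above the bench; top at 140 mm. The arm joins it 65 to 75 mm above the bench; the gate's leaf (top 85 mm, two steel tongues to 102 mm) is 34 mm behind the post's surface.
- gate (a joint): Angle of the gate in rad: 0 shut, grows as it swings out to the cage's -x (clockwise from above), stop at 1.75; quarter turn 1.57. A spring pulls it shut (0.12 N m shut, 0.31 at 1.57). A ball detent resists from about 0.2 to 0.65 (up to 0.7 N m, 6 N at the post); let go when wide, the gate springs back to the detent near 1.0. It moves only with both catches released.
- gate_hinge (a point): Point on the gate's vertical hinge axis at bench height; the post is 107 mm from the axis.
- seal_nut: Loose brass nut, 30 mm across, 18 mm high; leave alone. Origin at its underside.
- standoff: Loose aluminium standoff, 18 mm diameter, 48 mm high with its stud, standing; leave alone. Origin at its underside.
- spanner: Loose steel spanner 150 mm long lying on the bench; leave alone.
- grease_jar: Loose jar, 52 mm diameter, 55 mm high; leave alone. Origin at its underside.
- bezel_ring: Loose black ring, 80 mm diameter, 8 mm high; leave alone. Origin at its underside.

How it is judged:
By the outcome, as a careful person would: the job done as asked, in the order asked, and still so for the second after the job is handed in, while the arm keeps its last pose, push and grip.
It also fails if it takes over 62 s, if anything falls off the work surface, if the arm or the gripper's body presses on something with over 40 N, if the wrist force passes 120 N, or if a joint passes its speed limit or range.

## Working session

There is one attempt and no reset: what is moved stays moved. The work goes in short steps, Python scripts to look and compute and a tool call to move; the robot and the scene stay as the last step left them, time stands still between calls to the robot, and variables do not carry over. Pictures are saved under pics/ and viewed, and the job is handed in when it is done.

Besides the shell and the picture viewer there is one more tool, called after ">>>" by a JSON object that holds its "api" and its "payload". servo_tool: Moves the arm, as the interface text tells. Its arguments: {"type":"object","properties":{"deltas":{"type":"array"},"fingers":{"type":"number"}},"required":["deltas"]}

```bash
mkdir -p pics; cat > h.py <<'E'
import numpy as np, cv2, pickle
from cell import robot
def snap(tag,names=("scene","side","wrist")):
    d={}
    for n in names:
        im=robot.get_image(n); d[n]=im
        cv2.imwrite(f"pics/{tag}_{n}.png",im["pixels"][:,:,::-1])
    pickle.dump(d,open(f"{tag}.pkl","wb")); return d
def load(tag): return pickle.load(open(f"{tag}.pkl","rb"))
def ray(im,u,v):
    K=np.array([[im["fx"],0,im["cx"]],[0,im["fy"],im["cy"]],[0,0,1.]])
    p=cv2.undistortPoints(np.array([[[u,v]]],float),K,np.array([im["k1"],0,0,0.]))[0,0]
    R=np.array(im["R"]);t=np.array(im["t"])
    return -R.T@t, R.T@np.array([p[0],p[1],1.])
def onz(im,u,v,z):
    c,d=ray(im,u,v); return c+d*(z-c[2])/d[2]
def tri(im1,p1,im2,p2):
    c1,d1=ray(im1,*p1);c2,d2=ray(im2,*p2)
    s=np.linalg.lstsq(np.c_[d1,-d2],c2-c1,rcond=None)[0]
    a=c1+d1*s[0];b=c2+d2*s[1]; return (a+b)/2,np.linalg.norm(a-b)
def proj(im,X):
    R=np.array(im["R"]);t=np.array(im["t"]); c=R@np.array(X)+t; s=c[:2]/c[2]; s=s*(1+im["k1"]*(s@s))
    return np.array([s[0]*im["fx"]+im["cx"],s[1]*im["fy"]+im["cy"]])
E
python3 - <<'E'
from h import *
d=snap("a")
for n in d: print(n,np.round(-np.array(d[n]["R"]).T@np.array(d[n]["t"]),3),d[n]["fx"],d[n]["k1"])
print(robot.observe())
E
```

```text
scene [ 1.469 -0.225  0.796] 402.3932414092763 -0.10815499931959138
side [0.337 0.914 0.817] 382.859223654846 0.01934017510410287
wrist [0.056 0.577 0.374] 280.6968649521607 -0.06684850874106808
{'clock': 0.15, 'joint_positions': array([ 1.21398873e+00,  1.50892294e-01,  1.43783460e+00, -2.29725808e-06,
        1.55379310e+00, -1.34032698e-01]), 'qd': array([ 0.00104152,  0.00048335, -0.00160029, -0.00010177, -0.00109601,
        0.00062217]), 'tau': array([ 2.91517092e-03, -7.13382769e+01, -5.71048987e+01,  4.92313484e-05,
        6.79699137e-03,  1.45490510e-06]), 'eef_pos': array([0.12702181, 0.56063394, 0.24982661]), 'eef_rot': array([ 7.81324675e-01,  6.24124616e-01, -3.97107582e-04,  2.39365142e-04]), 'wrist_force': array([-0.25143962, -0.20455393,  0.21779298]), 'ft_torque': array([-0.03376414, -0.00583873,  0.01498311]), 'grip_width': 0.08542832542547912}
```

View pics/a_scene.png

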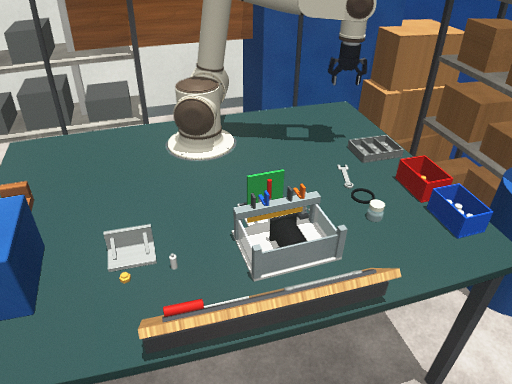

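View pics/a_side.png

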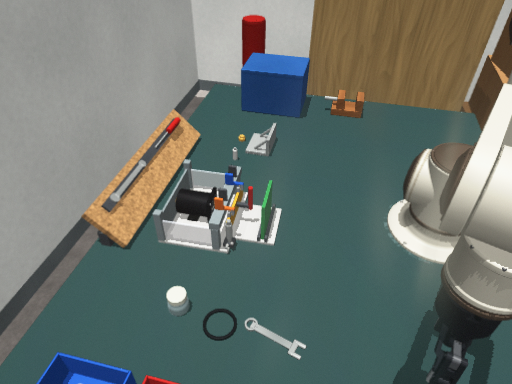

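View pics/a_wrist.png

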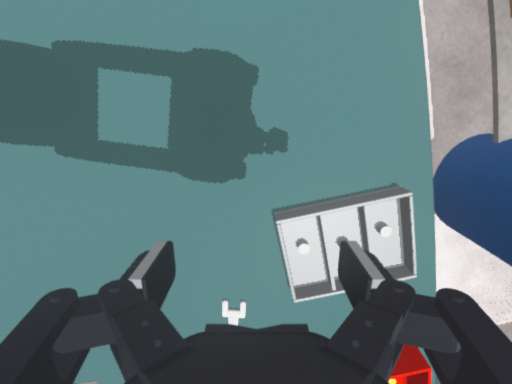

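The scene camera shows the cage at (290,235) with the screen on the robot's side at (265,188). The angle plate is at (130,247). The side view shows the cage at (225,210). I'll enlarge both.

```bash
python3 - <<'E'
from h import *
d=load("a")
def crop(n,x0,y0,w,h,k,o):
    p=d[n]["pixels"][y0:y0+h,x0:x0+w,::-1]
    cv2.imwrite(o,cv2.resize(p,None,fx=k,fy=k,interpolation=cv2.INTER_CUBIC))
crop("scene",220,150,140,100,5,"pics/b1.png") if 0 else None
crop("scene",225,160,130,115,5,"pics/b_sc.png")
crop("side",150,150,150,110,5,"pics/b_sd.png")
crop("scene",95,215,90,75,7,"pics/b_scp.png")
crop("side",225,115,70,60,9,"pics/b_sdp.png")
E
```

```text
(no output)
```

View pics/b_sc.png

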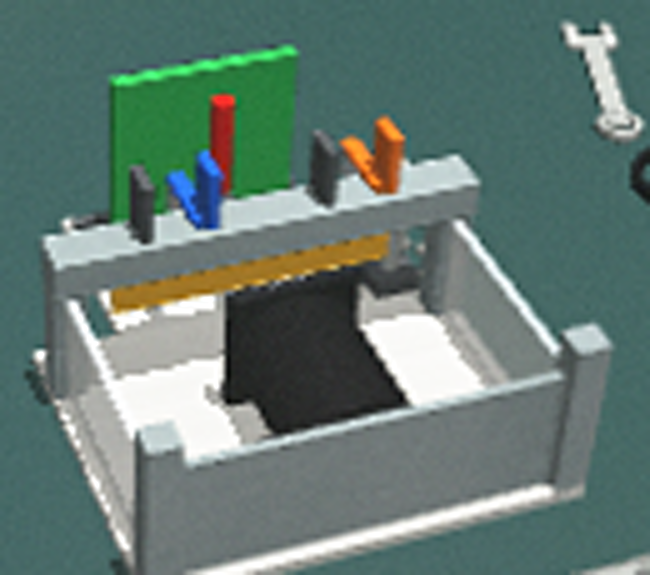

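View pics/b_sd.png

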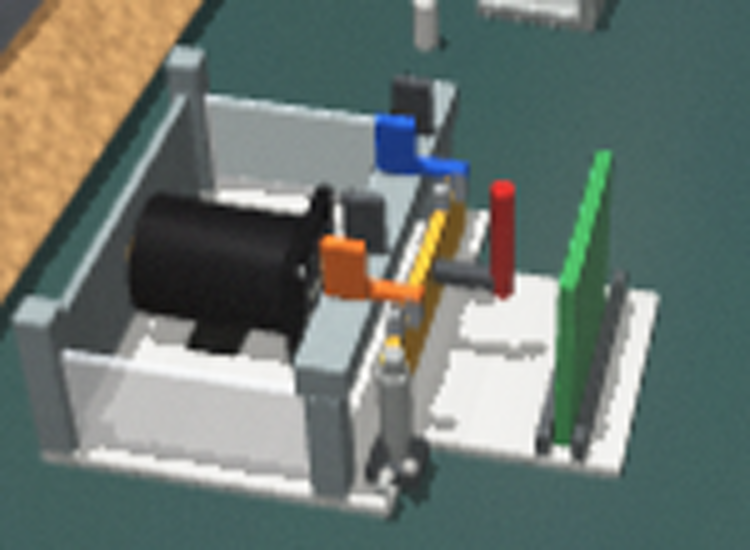

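View pics/b_scp.png

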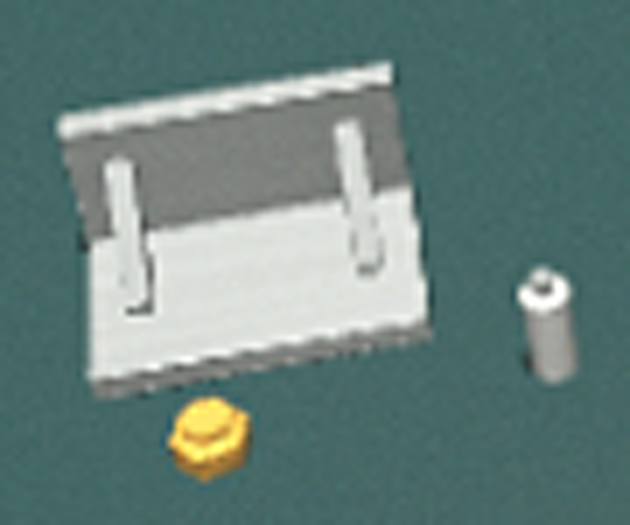

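View pics/b_sdp.png

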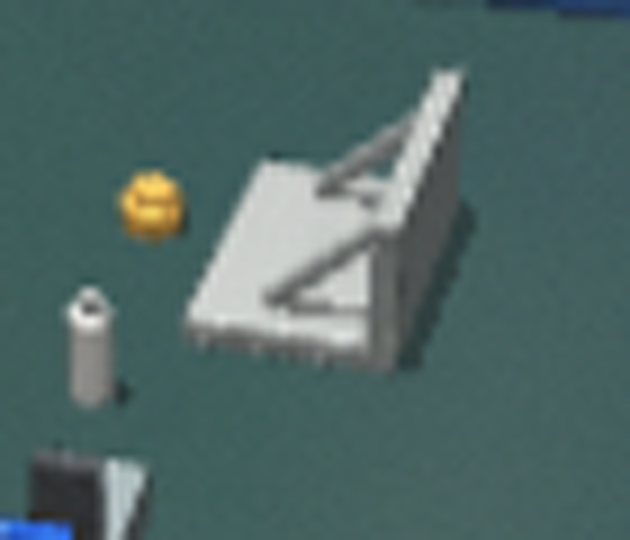

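```bash
python3 - <<'E'
from h import *
d=load("a"); S,D=d["scene"],d["side"]
s=lambda x,y:(225+(x+.5)/5-.5,160+(y+.5)/5-.5)
e=lambda x,y:(150+(x+.5)/5-.5,150+(y+.5)/5-.5)
sp=lambda x,y:(95+(x+.5)/7-.5,215+(y+.5)/7-.5)
ep=lambda x,y:(225+(x+.5)/9-.5,115+(y+.5)/9-.5)
def T(n,a,b):
    p,g=tri(S,a,D,b); print(n,np.round(p,4),"gap",round(g,4))
    return p
T("lugB top",s(138,170),e(412,80));T("tabB",s(207,155),e(397,119))
T("lugO",s(323,135),e(364,195));T("tabO",s(390,120),e(345,240))
T("post",s(222,99),e(503,186))
for q in [(112,77),(297,50)]: print("scr scene",onz(S,*s(*q),.133))
for q in [(572,285),(603,155)]: print("scr side",onz(D,*e(*q),.133))
T("scr L",s(112,80),e(603,155));T("scr R",s(296,50),e(572,285))
print("plate scene top", [onz(S,*sp(*q),.07).round(4) for q in [(62,125),(390,68),(65,135),(392,82)]])
print("plate side top", [onz(D,*ep(*q),.07).round(4) for q in [(450,70),(385,232),(462,75),(402,235)]])
print("plate side bottom", [onz(D,*ep(*q),.0).round(4) for q in [(395,370),(375,365),(185,330)]])
print("plate scene foot", [onz(S,*sp(*q),.0).round(4) for q in [(95,395),(428,337)]])
E
```

```text
lugB top [0.6104 0.0395 0.1492] gap 0.003
tabB [0.6078 0.0799 0.1502] gap 0.002
lugO [0.606  0.1494 0.1496] gap 0.0016
tabO [0.6041 0.1905 0.1514] gap 0.0004
post [0.5382 0.1114 0.1385] gap 0.001
scr scene [0.49027222 0.05806373 0.133     ]
scr scene [0.49201614 0.17639213 0.133     ]
scr side [0.48380917 0.17552035 0.133     ]
scr side [0.49085531 0.06263558 0.133     ]
scr L [0.491  0.0585 0.1305] gap 0.0017
scr R [0.4855 0.1763 0.131 ] gap 0.005
plate scene top [array([ 0.5659, -0.375 ,  0.07  ]), array([ 0.5657, -0.246 ,  0.07  ]), array([ 0.5724, -0.3738,  0.07  ]), array([ 0.5747, -0.246 ,  0.07  ])]
plate side top [array([ 0.5637, -0.3743,  0.07  ]), array([ 0.5634, -0.2419,  0.07  ]), array([ 0.5579, -0.3715,  0.07  ]), array([ 0.5564, -0.2415,  0.07  ])]
plate side bottom [array([ 0.5582, -0.248 ,  0.    ]), array([ 0.567 , -0.2494,  0.    ]), array([ 0.65  , -0.2545,  0.    ])]
plate scene foot [array([ 0.6463, -0.3775,  0.    ]), array([ 0.6489, -0.2488,  0.    ])]
```

```bash
cat > go.py <<'E'
import sys; from h import *
from scipy.spatial.transform import Rotation as Ro
o=robot.observe(); R=Ro.from_quat(o["eef_rot"]).as_matrix(); p=o["eef_pos"]
a=np.degrees(np.arctan2(R[1,0],R[0,0]))
v=[float(q) for q in sys.argv[1:]]
f=np.array(o["wrist_force"])
print("t %.2f pos %s ang %.2f grip %.4f F %s"%(o["clock"],p.round(4),a,o["grip_width"],f.round(1)))
while len(v)>=3:
    d=np.round(R.T@(np.array(v[:3])-p),4); r=(a-v[3]) if len(v)>3 else 0
    print("delta",d,"roll %.2f"%((r+180)%360-180)); v=v[4:]
E
python3 go.py 0.49 0.02 0.30 2.4 0.49 -0.38 0.3 0
```

```text
t 0.15 pos [0.127  0.5606 0.2498] ang 77.24 grip 0.0854 F [-0.3 -0.2  0.2]
delta [-0.4471  0.4734 -0.0498] roll 74.84
delta [-0.8372  0.5618 -0.0495] roll 77.24
```

>>> {"api": "servo_tool", "payload": {"deltas": [[-0.028,0.03,-0.003,7],[-0.056,0.059,-0.007,14],[-0.084,0.089,-0.01,21],[-0.112,0.118,-0.013,28],[-0.14,0.148,-0.016,35]], "fingers": -0.1}}

```text
clock: 0.57
eef_pos: [0.2407, 0.3898, 0.2662]
eef_rot: [0.934, 0.358, -0.0, 0.0]
wrist_force: [2.1, 0.2, -0.1]
grip_width: 0.0383
```

```bash
python3 go.py 0.49 0.02 0.30 2.4
```

```text
t 0.57 pos [0.2407 0.3898 0.2662] ang 41.93 grip 0.0383 F [ 2.1  0.2 -0.1]
delta [-0.0617  0.4417 -0.0337] roll 39.53
```

>>> {"api": "servo_tool", "payload": {"deltas": [[-0.006,0.04,-0.003,7],[-0.012,0.08,-0.006,14],[-0.017,0.12,-0.009,21],[-0.023,0.16,-0.012,28],[-0.028,0.2,-0.015,35]]}}

```text
clock: 0.98
eef_pos: [0.3546, 0.2227, 0.2816]
eef_rot: [0.998, 0.06, 0.0, -0.0]
wrist_force: [1.7, 0.8, 0.5]
grip_width: 0.0385
```

```bash
python3 go.py 0.49 0.02 0.30 2.4
```

```text
t 0.98 pos [0.3546 0.2227 0.2816] ang 6.90 grip 0.0385 F [1.7 0.8 0.5]
delta [ 0.1101  0.2175 -0.0184] roll 4.50
```

>>> {"api": "servo_tool", "payload": {"deltas": [[0.018,0.036,-0.004,4.5],[0.037,0.072,-0.008,4.5],[0.055,0.108,-0.012,4.5],[0.074,0.145,-0.015,4.5],[0.092,0.18,-0.018,4.5]]}}

```text
clock: 1.4
eef_pos: [0.4688, 0.0554, 0.2995]
eef_rot: [1.0, 0.024, 0.0, 0.0]
wrist_force: [-0.6, 0.9, 0.6]
grip_width: 0.0386
```

>>> {"api": "servo_tool", "payload": {"deltas": [[0.015,0.037,0,0],[0.016,0.037,0,0],[0.016,0.037,0,0]]}}

```text
clock: 1.65
eef_pos: [0.4864, 0.0197, 0.2986]
eef_rot: [1.0, 0.022, -0.001, -0.0]
wrist_force: [-0.7, 0.4, -0.5]
grip_width: 0.0386
```

```bash
python3 -c "
from h import *
snap('c',('wrist',))"; python3 go.py 0.49 -0.38 0.3 0
```

```text
t 1.70 pos [0.4858 0.021  0.2988] ang 2.64 grip 0.0385 F [0.2 1.7 0.9]
delta [-0.0143  0.4007 -0.0012] roll 2.64
```

View pics/c_wrist.png

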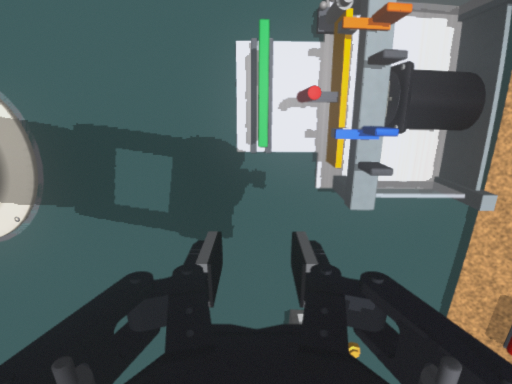

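>>> {"api": "servo_tool", "payload": {"deltas": [[-0.002,0.04,0,2.5],[-0.004,0.08,0,2.5],[-0.006,0.12,0,2.5],[-0.008,0.16,0,2.5],[-0.01,0.2,0,2.5]]}}

```text
clock: 2.12
eef_pos: [0.485, -0.179, 0.2997]
eef_rot: [1.0, 0.003, 0.0, 0.0]
wrist_force: [1.4, -0.1, 0.2]
grip_width: 0.0384
```

>>> {"api": "servo_tool", "payload": {"deltas": [[-0.001,0.04,0,0],[-0.003,0.08,0,0],[-0.004,0.12,0,0],[-0.004,0.16,0,0],[-0.004,0.16,0,0]]}}

```text
clock: 2.53
eef_pos: [0.4817, -0.3429, 0.2983]
eef_rot: [1.0, 0.001, -0.001, 0.0]
wrist_force: [-0.2, -0.5, -1.1]
grip_width: 0.0384
```

```bash
python3 -c "
from h import *
snap('d',('wrist',))"; python3 go.py 
```

```text
t 2.58 pos [ 0.482  -0.3403  0.2985] ang 0.14 grip 0.0389 F [0.3 0.3 0.1]
```

View pics/d_wrist.png

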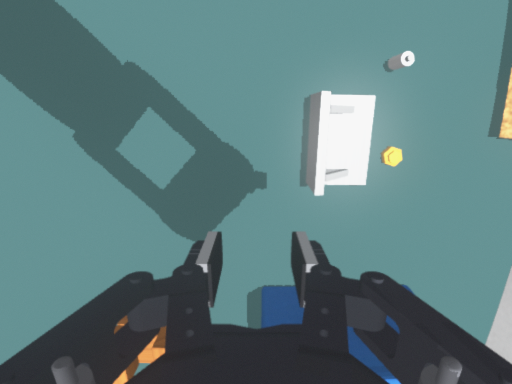

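Both top views are clear: the screen strip is at columns 259–269, the post top at (314,93), and the plate top edge at column ~321. I'll enlarge them to get exact pixels.

```bash
python3 - <<'E'
from h import *
def crop(n,x0,y0,w,h,k,o):
    p=load(n)["wrist"]["pixels"][y0:y0+h,x0:x0+w,::-1]
    cv2.imwrite(o,cv2.resize(p,None,fx=k,fy=k,interpolation=cv2.INTER_CUBIC))
crop("c",230,0,190,150,4,"pics/e_c.png"); crop("d",295,80,90,125,4,"pics/e_d.png")
crop("c",310,60,110,140,4,"pics/e_c2.png")
E
```

```text
(no output)
```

View pics/e_c.png

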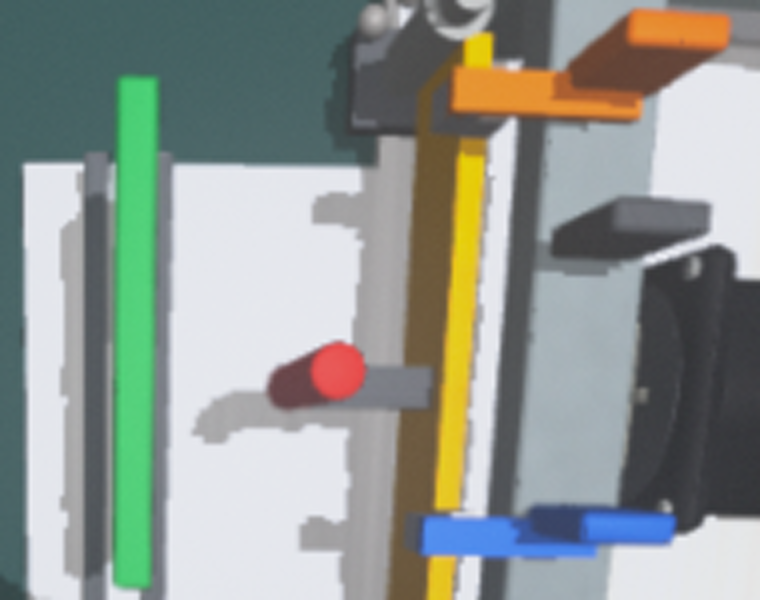

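View pics/e_d.png

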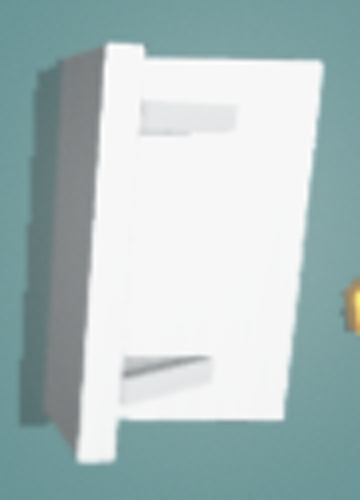

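View pics/e_c2.png

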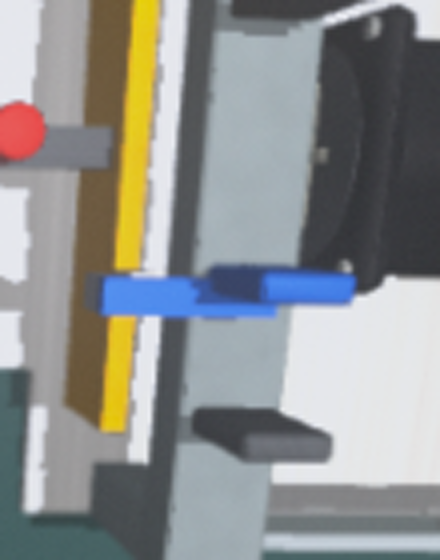

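```bash
python3 - <<'E'
from h import *
C=load("c")["wrist"];P=load("d")["wrist"]
f=lambda I,x0,y0,z,L:[onz(I,x0+(x+.5)/4-.5,y0+(y+.5)/4-.5,z)[:2].round(4) for x,y in L]
def show(n,L):
    print(n,"mean",np.mean(L,0).round(4),*L)
show("screen",f(C,230,0,.133,[(119,77),(159,78),(113,585),(151,588)]))
show("post",f(C,230,0,.140,[(338,370)]))
show("tabO",f(C,230,0,.150,[(635,10),(732,13),(728,50),(627,47)]))
show("lugO",f(C,230,0,.150,[(617,198),(711,203),(708,236),(613,230)]))
show("tabB",f(C,230,0,.150,[(587,512),(675,516),(671,545),(582,540)]))
show("lugB",f(C,310,60,.150,[(250,432),(330,436),(328,460),(243,457)]))
show("plate top",f(P,295,80,.07,[(107,43),(78,462),(143,45),(115,461)]))
show("plate base",f(P,295,80,.0,[(63,65),(45,420)]))
show("plate foot",f(P,295,80,.008,[(323,62),(285,420)]))
show("base plate front",f(C,230,0,.008,[(23,163),(26,590)]))
show("hinge z.1",f(C,230,0,.1,[(462,5)]))
show("hinge z.09",f(C,230,0,.09,[(462,5)]))
E
```

```text
screen mean [0.4882 0.1172] [0.4815 0.1764] [0.4908 0.1766] [0.4854 0.0582] [0.4951 0.0578]
post mean [0.5368 0.1128] [0.5368 0.1128]
tabO mean [0.605  0.1893] [0.5941 0.1925] [0.6163 0.1939] [0.6164 0.1862] [0.5932 0.1847]
lugO mean [0.6062 0.1501] [0.5951 0.1532] [0.6172 0.1539] [0.6176 0.1468] [0.5951 0.1464]
tabB mean [0.609 0.08 ] [0.5981 0.0832] [0.62   0.0835] [0.6202 0.0766] [0.5978 0.0765]
lugB mean [0.6101 0.0411] [0.5998 0.0442] [0.6205 0.0442] [0.621 0.038] [0.599  0.0378]
plate top mean [ 0.5631 -0.3108] [ 0.5581 -0.2456] [ 0.5565 -0.376 ] [ 0.5689 -0.246 ] [ 0.5687 -0.3756]
plate base mean [ 0.5578 -0.3141] [ 0.5579 -0.2483] [ 0.5576 -0.3799]
plate foot mean [ 0.6492 -0.312 ] [ 0.6493 -0.2463] [ 0.649  -0.3776]
base plate front mean [0.4522 0.1125] [0.4497 0.1847] [0.4546 0.0403]
hinge z.1 mean [0.5688 0.2084] [0.5688 0.2084]
hinge z.09 mean [0.5714 0.212 ] [0.5714 0.212 ]
```

```bash
python3 go.py .4876 .135 .17 2.0
```

```text
t 2.58 pos [ 0.482  -0.3403  0.2985] ang 0.14 grip 0.0389 F [0.3 0.3 0.1]
delta [ 0.0069 -0.4752  0.1288] roll -1.86
```

>>> {"api": "servo_tool", "payload": {"deltas": [[0,-0.04,0.0,0],[0,-0.08,0.0,0],[0,-0.12,0.0,-1.8],[0.001,-0.16,0.01,-1.8],[0.003,-0.2,0.02,-1.8]]}}

```text
clock: 3.0
eef_pos: [0.4836, -0.1351, 0.2798]
eef_rot: [1.0, 0.019, 0.001, 0.0]
wrist_force: [1.0, -0.2, 0.2]
grip_width: 0.0386
```

>>> {"api": "servo_tool", "payload": {"deltas": [[-0.001,-0.04,0.01,0],[-0.002,-0.08,0.02,0],[-0.003,-0.12,0.03,0],[-0.004,-0.16,0.04,0],[-0.004,-0.2,0.05,0]]}}

```text
clock: 3.42
eef_pos: [0.4714, 0.0645, 0.2294]
eef_rot: [1.0, 0.019, 0.001, -0.0]
wrist_force: [-0.2, 0.5, -0.9]
grip_width: 0.0384
```

```bash
python3 go.py .4876 .135 .15 2.0
```

```text
t 3.42 pos [0.4714 0.0645 0.2294] ang 2.15 grip 0.0384 F [-0.2  0.5 -0.9]
delta [ 0.0187 -0.0698  0.0794] roll 0.15
```

>>> {"api": "servo_tool", "payload": {"deltas": [[0.01,-0.03,0.015,0.2],[0.019,-0.06,0.03,0.2],[0.019,-0.07,0.05,0.2],[0.019,-0.07,0.08,0.2],[0.019,-0.07,0.08,0.2]]}}

```text
clock: 3.83
eef_pos: [0.4864, 0.1337, 0.145]
eef_rot: [1.0, 0.018, -0.003, 0.0]
wrist_force: [-1.8, -1.3, -1.6]
grip_width: 0.0381
```

```bash
python3 go.py .4876 .135 .115 2.0
```

```text
t 3.83 pos [0.4864 0.1337 0.145 ] ang 2.05 grip 0.0381 F [-1.8 -1.3 -1.6]
delta [ 0.0014 -0.0013  0.0299] roll 0.05
```

>>> {"api": "servo_tool", "payload": {"deltas": [[0,0,0.02,0],[0,0,0.033,0],[0,0,0.033,0]]}}

```text
clock: 4.08
eef_pos: [0.4882, 0.1321, 0.1155]
eef_rot: [1.0, 0.016, -0.001, 0.0]
wrist_force: [-0.8, -0.3, -0.1]
grip_width: 0.0386
```

```bash
python3 go.py .4878 .135 .115 2.0
```

```text
t 4.08 pos [0.4882 0.1321 0.1155] ang 1.89 grip 0.0386 F [-0.8 -0.3 -0.1]
delta [-0.0003 -0.0029  0.0005] roll -0.11
```

>>> {"api": "servo_tool", "payload": {"deltas": [[0,0,0,0],[0,0,0,0],[0,0,0,0],[0,0,0,0],[0,0,0,0]], "fingers": -1}}

```text
clock: 4.5
eef_pos: [0.4898, 0.1318, 0.1181]
eef_rot: [1.0, 0.016, 0.001, -0.0]
wrist_force: [-4.5, 2.8, 8.5]
grip_width: 0.0089
```

>>> {"api": "servo_tool", "payload": {"deltas": [[0,0,-0.01,0],[0,0,-0.02,0],[0,0,-0.04,0],[0,0,-0.06,0],[0,0,-0.08,0]]}}

```text
clock: 4.92
eef_pos: [0.4897, 0.1315, 0.1987]
eef_rot: [1.0, 0.016, 0.001, 0.0]
wrist_force: [0.1, -0.0, -1.1]
grip_width: 0.0092
```

```bash
python3 -c "
from h import *
snap('f',('scene','wrist'))"; python3 go.py .5288 -.297 .22 0.2
```

```text
t 5.02 pos [0.4909 0.1317 0.2009] ang 1.83 grip 0.0094 F [-0.3  0.7 -1.6]
delta [ 0.0243  0.4297 -0.0191] roll 1.63
```

View pics/f_scene.png

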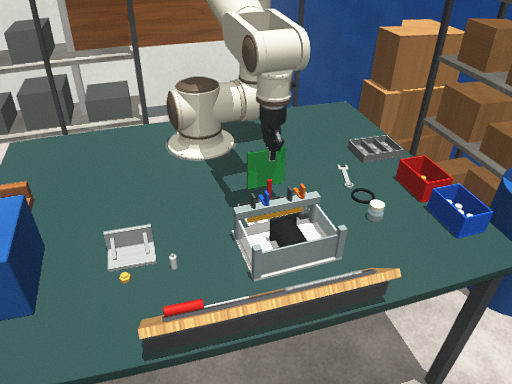

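View pics/f_wrist.png

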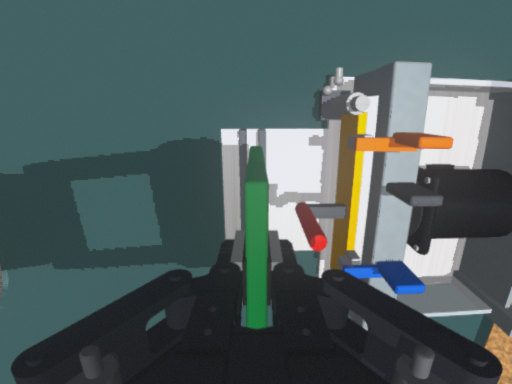

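>>> {"api": "servo_tool", "payload": {"deltas": [[0,0.03,0,0],[0,0.06,0,0],[0,0.1,0,1.6],[0,0.14,0,1.6],[0,0.18,0,1.6]]}}

```text
clock: 5.43
eef_pos: [0.495, -0.0499, 0.1969]
eef_rot: [1.0, 0.002, 0.0, 0.0]
wrist_force: [0.7, -0.0, -0.2]
grip_width: 0.009
```

>>> {"api": "servo_tool", "payload": {"deltas": [[0,0.04,0,0],[0.003,0.08,0,0],[0.008,0.12,0,0],[0.015,0.16,0,0],[0.02,0.19,0,0]]}}

```text
clock: 5.85
eef_pos: [0.516, -0.2414, 0.1968]
eef_rot: [1.0, 0.001, 0.0, 0.0]
wrist_force: [0.7, 0.6, -1.2]
grip_width: 0.0093
```

```bash
python3 go.py .5288 -.297 .17 0.2; python3 -c "
from h import *
C=load('c')['wrist'];F=load('f')['wrist']
print(tri(C,(345.1,.9),F,(358,103)),tri(C,(314.1,92.1),F,(318,242)))"
```

```text
t 5.85 pos [ 0.516  -0.2414  0.1968] ang 0.16 grip 0.0093 F [ 0.7  0.6 -1.2]
delta [0.0126 0.0556 0.0268] roll -0.04
(array([0.57337571, 0.2143202 , 0.08365975]), np.float64(0.0005480923661497814)) (array([0.53700881, 0.11293471, 0.13863701]), np.float64(5.60314945089363e-05))
```

>>> {"api": "servo_tool", "payload": {"deltas": [[0.006,0.03,0,0],[0.013,0.056,0,0],[0.013,0.056,0.02,0],[0.013,0.056,0.04,0],[0.013,0.056,0.06,0]]}}

```text
clock: 6.27
eef_pos: [0.5293, -0.2948, 0.1359]
eef_rot: [1.0, 0.002, 0.0, 0.0]
wrist_force: [0.7, -0.5, -1.4]
grip_width: 0.0094
```

>>> {"api": "servo_tool", "payload": {"deltas": [[0,0,0,0],[0,0,0,0]]}}

```text
clock: 6.43
eef_pos: [0.5291, -0.294, 0.1363]
eef_rot: [1.0, 0.002, -0.001, -0.0]
wrist_force: [0.0, -0.1, -0.2]
grip_width: 0.0093
```

```bash
python3 -c "
from h import *
snap('g',('scene','side'))
d=load('g')
def crop(n,x0,y0,w,h,k,o):
    p=d[n]['pixels'][y0:y0+h,x0:x0+w,::-1]
    cv2.imwrite(o,cv2.resize(p,None,fx=k,fy=k,interpolation=cv2.INTER_CUBIC))
crop('scene',85,180,110,110,5,'pics/g1.png')
crop('side',220,80,100,90,6,'pics/g2.png')
"; python3 go.py .5288 -.297 .113 0.2
```

```text
t 6.53 pos [ 0.5299 -0.2945  0.138 ] ang 0.24 grip 0.0093 F [ 0.  -0.9 -1.6]
delta [-0.0011  0.0025  0.025 ] roll 0.04
```

View pics/g1.png

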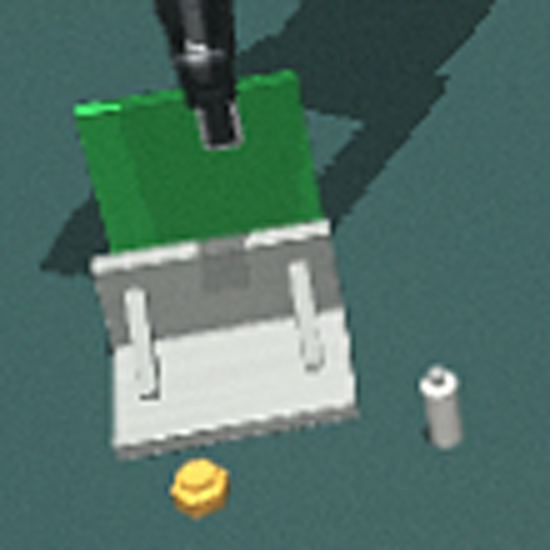

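View pics/g2.png

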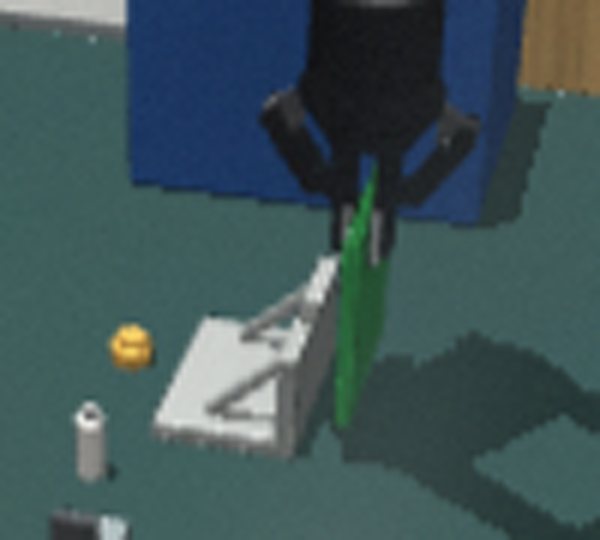

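>>> {"api": "servo_tool", "payload": {"deltas": [[-0.001,0,0.01,0],[-0.001,0,0.02,0],[-0.001,0,0.024,0],[-0.001,0,0.026,0],[-0.001,0,0.026,0]]}}

```text
clock: 6.95
eef_pos: [0.5284, -0.294, 0.1102]
eef_rot: [1.0, 0.002, -0.0, -0.0]
wrist_force: [-0.2, 0.5, -1.4]
grip_width: 0.0092
```

>>> {"api": "servo_tool", "payload": {"deltas": [[0,0,0.001,0],[0,0,0.002,0],[0,0,0.002,0]]}}

```text
clock: 7.2
eef_pos: [0.5288, -0.2942, 0.1101]
eef_rot: [1.0, 0.002, 0.001, 0.0]
wrist_force: [-5.2, 6.9, 21.9]
grip_width: 0.0092
```

>>> {"api": "servo_tool", "payload": {"deltas": [[0,0,-0.0015,0],[0,0,-0.0015,0]]}}

```text
clock: 7.37
eef_pos: [0.5285, -0.2943, 0.1101]
eef_rot: [1.0, 0.002, 0.0, 0.0]
wrist_force: [-1.0, -1.0, 5.8]
grip_width: 0.0091
```

>>> {"api": "servo_tool", "payload": {"deltas": [[0,0,0,0],[0,0,0,0],[0,0,-0.004,0],[0,0,-0.008,0],[0,0,-0.012,0]], "fingers": -0.43}}

```text
clock: 7.78
eef_pos: [0.5285, -0.2943, 0.1223]
eef_rot: [1.0, 0.002, 0.0, 0.0]
wrist_force: [-0.6, -0.1, 0.3]
grip_width: 0.0243
```

```bash
cat > pg.py <<'E'
import sys
from h import *
t=sys.argv[1]; snap(t,('scene','side')); d=load(t)
def crop(n,x0,y0,w,h,k):
    p=d[n]['pixels'][y0:y0+h,x0:x0+w,::-1]
    return cv2.resize(p,(400,400),interpolation=cv2.INTER_CUBIC)
cv2.imwrite(f'pics/{t}2.png',np.hstack([crop('scene',85,180,110,110,5),crop('side',220,85,90,90,6)]))
E
python3 pg.py h; python3 go.py
```

```text
t 7.88 pos [ 0.5287 -0.2945  0.1228] ang 0.23 grip 0.0244 F [-0.4 -1.2  0.2]
```

View pics/h2.png

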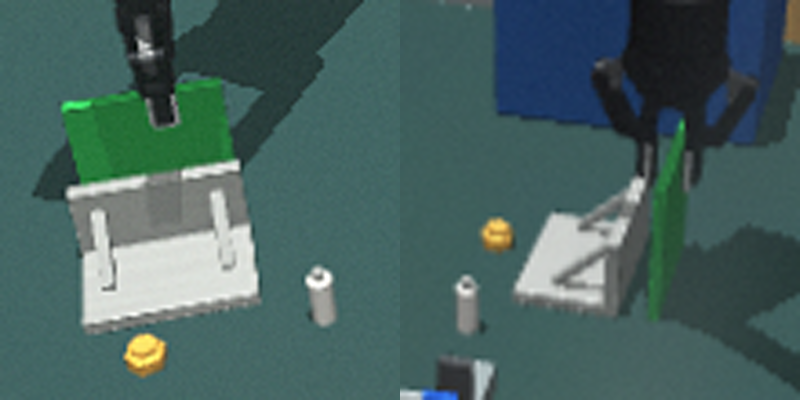

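>>> {"api": "servo_tool", "payload": {"deltas": [[0,0.008,0,0],[0,0.015,0,0],[0.003,0.015,0,0],[0.006,0.015,0,0],[0.009,0.015,0,0]]}}

```text
clock: 8.3
eef_pos: [0.5377, -0.3093, 0.1216]
eef_rot: [1.0, 0.002, -0.0, -0.0]
wrist_force: [-0.4, -0.1, 1.0]
grip_width: 0.0247
```

>>> {"api": "servo_tool", "payload": {"deltas": [[0.003,0,0,0],[0.006,0,0,0],[0.009,0,0,0],[0.012,0,0,0],[0.015,0,0,0]]}}

```text
clock: 8.72
eef_pos: [0.5528, -0.309, 0.1218]
eef_rot: [1.0, 0.002, -0.0, 0.0]
wrist_force: [0.3, -0.3, -0.6]
grip_width: 0.0244
```

>>> {"api": "servo_tool", "payload": {"deltas": [[0.003,0,0,0],[0.006,0,0,0],[0.009,0,0,0],[0.012,0,0,0],[0.014,0,0,0]]}}

```text
clock: 9.13
eef_pos: [0.5668, -0.3091, 0.1218]
eef_rot: [1.0, 0.002, 0.0, 0.0]
wrist_force: [0.7, -0.6, -0.4]
grip_width: 0.0244
```

```bash
python3 pg.py i; python3 go.py
```

```text
t 9.23 pos [ 0.5667 -0.3091  0.1218] ang 0.24 grip 0.0242 F [-0.7 -0.2 -0.1]
```

View pics/i2.png

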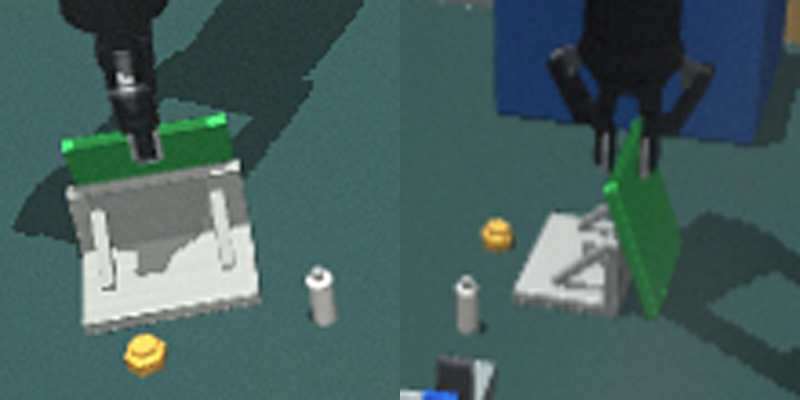

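>>> {"api": "servo_tool", "payload": {"deltas": [[0.002,0,0,0],[0.004,0,0,0],[0.004,0,-0.004,0],[0.004,0,-0.012,0],[0.004,0,-0.025,0]]}}

```text
clock: 9.65
eef_pos: [0.5701, -0.3089, 0.1469]
eef_rot: [1.0, 0.002, -0.001, -0.0]
wrist_force: [-1.3, 0.3, -0.1]
grip_width: 0.0244
```

>>> {"api": "servo_tool", "payload": {"deltas": [[0,0,-0.02,0],[0,0,-0.05,0],[0,0,-0.08,0],[0,-0.03,-0.09,0],[0,-0.06,-0.09,0]], "fingers": 0.4}}

```text
clock: 10.07
eef_pos: [0.5707, -0.2498, 0.2416]
eef_rot: [1.0, 0.001, 0.002, 0.002]
wrist_force: [0.9, 0.6, -0.5]
grip_width: 0.0596
```

```bash
python3 pg.py j; python3 go.py .609 .0536 .20 92 .609 .0536 .2 -88
```

```text
t 10.17 pos [ 0.5705 -0.246   0.2397] ang 0.36 grip 0.0600 F [-0.9 -0.   0.3]
delta [ 0.0403 -0.2994  0.0395] roll -91.64
delta [ 0.0403 -0.2994  0.0395] roll 88.36
```

View pics/j2.png

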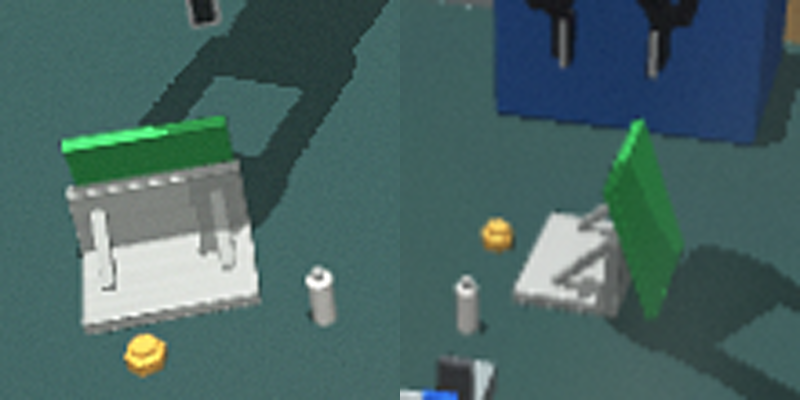

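>>> {"api": "servo_tool", "payload": {"deltas": [[0.008,-0.04,0,-7],[0.016,-0.08,0,-14],[0.024,-0.12,0,-21],[0.032,-0.16,0,-28],[0.04,-0.2,0,-35]]}}

```text
clock: 10.58
eef_pos: [0.6095, -0.0474, 0.2382]
eef_rot: [0.952, 0.305, 0.0, 0.0]
wrist_force: [1.0, -0.2, 0.5]
grip_width: 0.0599
```

```bash
python3 go.py .6098 .0535 .20 92
```

```text
t 10.58 pos [ 0.6095 -0.0474  0.2382] ang 35.55 grip 0.0599 F [ 1.  -0.2  0.5]
delta [ 0.0589 -0.0819  0.0381] roll -56.45
```

>>> {"api": "servo_tool", "payload": {"deltas": [[0.02,-0.027,0,-7],[0.04,-0.055,0,-14],[0.059,-0.082,0,-21],[0.059,-0.082,0,-28],[0.059,-0.082,0,-35]]}}

```text
clock: 11.0
eef_pos: [0.6103, 0.0538, 0.238]
eef_rot: [0.815, 0.579, 0.0, 0.0]
wrist_force: [0.3, -0.3, 0.0]
grip_width: 0.06
```

```bash
python3 go.py .6098 .0535 .20 92
```

```text
t 11.00 pos [0.6103 0.0538 0.238 ] ang 70.73 grip 0.0600 F [ 0.3 -0.3  0. ]
delta [-0.0005 -0.0004  0.038 ] roll -21.27
```

>>> {"api": "servo_tool", "payload": {"deltas": [[0,0,0,-7],[0,0,0,-14],[0,0,0.0,-21.3],[0,0,0.0,-21.3],[0,0,0,-21.3]], "fingers": 0.88}}

```text
clock: 11.42
eef_pos: [0.6104, 0.0519, 0.2376]
eef_rot: [0.699, 0.715, 0.0, 0.0]
wrist_force: [0.8, 0.7, 0.2]
grip_width: 0.0803
```

```bash
python3 go.py .6098 .0535 .147 92; python3 -c "
from h import *
snap('k',('wrist',))"
```

```text
t 11.42 pos [0.6104 0.0519 0.2376] ang 91.31 grip 0.0803 F [0.8 0.7 0.2]
delta [ 0.0017 -0.0006  0.0906] roll -0.69
```

View pics/k_wrist.png

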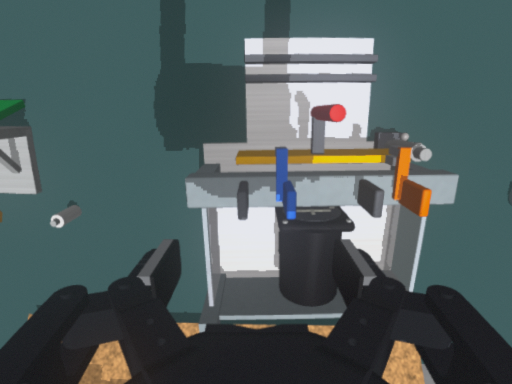

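>>> {"api": "servo_tool", "payload": {"deltas": [[0.0015,0,0.02,-0.6],[0.0015,0,0.045,-0.6],[0.0015,0,0.07,-0.6],[0.0015,0,0.09,-0.6],[0.0015,0,0.09,-0.6]]}}

```text
clock: 11.88
eef_pos: [0.6087, 0.0535, 0.143]
eef_rot: [0.695, 0.719, -0.002, -0.002]
wrist_force: [-0.2, -0.8, -0.9]
grip_width: 0.0801
```

```bash
python3 go.py .6098 .0535 .147 92
```

```text
t 11.88 pos [0.6087 0.0535 0.143 ] ang 91.91 grip 0.0801 F [-0.2 -0.8 -0.9]
delta [-0.0001  0.0011 -0.004 ] roll -0.09
```

>>> {"api": "servo_tool", "payload": {"deltas": [[0,0,-0.002,0],[0,0,-0.002,0],[0,0,-0.002,0],[0,0,-0.002,0]], "fingers": -0.05}}

```text
clock: 12.22
eef_pos: [0.6109, 0.0539, 0.1506]
eef_rot: [0.694, 0.72, 0.001, 0.001]
wrist_force: [0.5, 3.4, 2.0]
grip_width: 0.0404
```

```bash
python3 go.py .6098 .0535 .147 92
```

```text
t 12.22 pos [0.6109 0.0539 0.1506] ang 92.11 grip 0.0404 F [0.5 3.4 2. ]
delta [-0.0003 -0.0011  0.0036] roll 0.11
```

>>> {"api": "servo_tool", "payload": {"deltas": [[0,0,0,0],[0,0,0,0],[0,0,0,0],[0,0,0,0]], "fingers": -1}}

```text
clock: 12.55
eef_pos: [0.6108, 0.0529, 0.1507]
eef_rot: [0.694, 0.72, 0.0, 0.001]
wrist_force: [-2.8, -6.4, 15.3]
grip_width: 0.032
```

```bash
python3 go.py .6098 .0535 .147 92; python3 -c "
from h import *
snap('l',('wrist','side'))"
```

```text
t 12.55 pos [0.6108 0.0529 0.1507] ang 92.09 grip 0.0320 F [-2.8 -6.4 15.3]
delta [ 0.0007 -0.001   0.0037] roll 0.09
```

View pics/l_wrist.png

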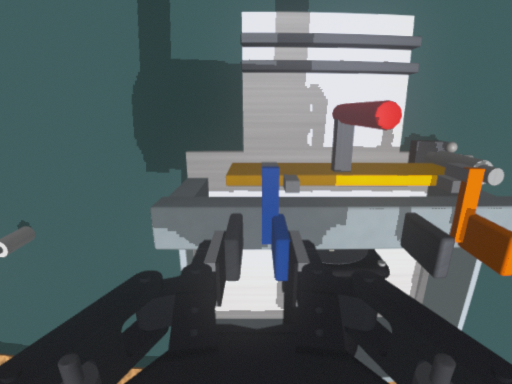

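>>> {"api": "servo_tool", "payload": {"deltas": [[0,0,0,0],[0,0,0,0],[0,0,0,0],[0,0,-0.02,0],[0,0,-0.05,0]], "fingers": 0.88}}

```text
clock: 13.07
eef_pos: [0.6091, 0.0536, 0.1966]
eef_rot: [0.694, 0.72, -0.002, -0.002]
wrist_force: [-0.1, 0.1, 0.1]
grip_width: 0.0799
```

```bash
python3 go.py .6068 .163 .20 92; python3 -c "
from h import *
snap('m',('wrist',))"
```

```text
t 13.07 pos [0.6091 0.0536 0.1966] ang 92.12 grip 0.0799 F [-0.1  0.1  0.1]
delta [ 0.1094  0.0018 -0.0034] roll 0.12
```

View pics/m_wrist.png

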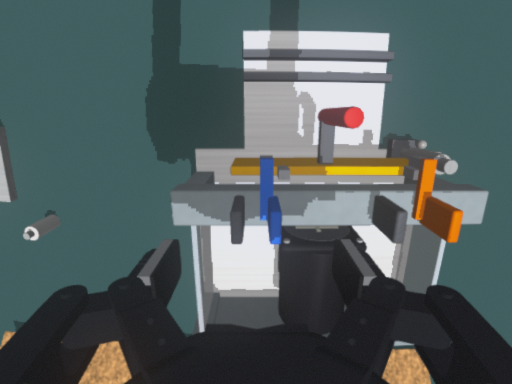

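>>> {"api": "servo_tool", "payload": {"deltas": [[0.036,0.001,-0.003,0],[0.073,0.001,-0.003,0],[0.1092,0.002,-0.003,0],[0.1092,0.002,-0.003,0]]}}

```text
clock: 13.45
eef_pos: [0.6076, 0.168, 0.2018]
eef_rot: [0.693, 0.721, 0.001, -0.0]
wrist_force: [0.4, -0.4, -0.3]
grip_width: 0.0805
```

```bash
python3 go.py .6063 .163 .149 92; python3 - <<'E'
from h import *
M=load("m")["wrist"]
p=M["pixels"][150:260,220:480,::-1]
cv2.imwrite("pics/m3.png",cv2.resize(p,None,fx=3,fy=3,interpolation=cv2.INTER_CUBIC))
E
```

```text
t 13.45 pos [0.6076 0.168  0.2018] ang 92.33 grip 0.0805 F [ 0.4 -0.4 -0.3]
delta [-0.0051 -0.0015  0.0528] roll 0.33
```

View pics/m3.png

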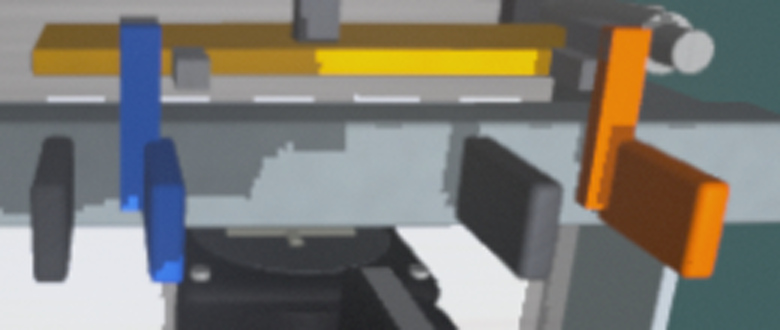

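```bash
python3 - <<'E'
from h import *
M=load("m")["wrist"]
p=M["pixels"][190:260,225:475,::-1]
cv2.imwrite("pics/m4.png",cv2.resize(p[:, :90],None,fx=8,fy=8,interpolation=cv2.INTER_CUBIC))
cv2.imwrite("pics/m5.png",cv2.resize(p[:,145:],None,fx=7,fy=7,interpolation=cv2.INTER_CUBIC))
E
```

```text
(no output)
```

View pics/m4.png

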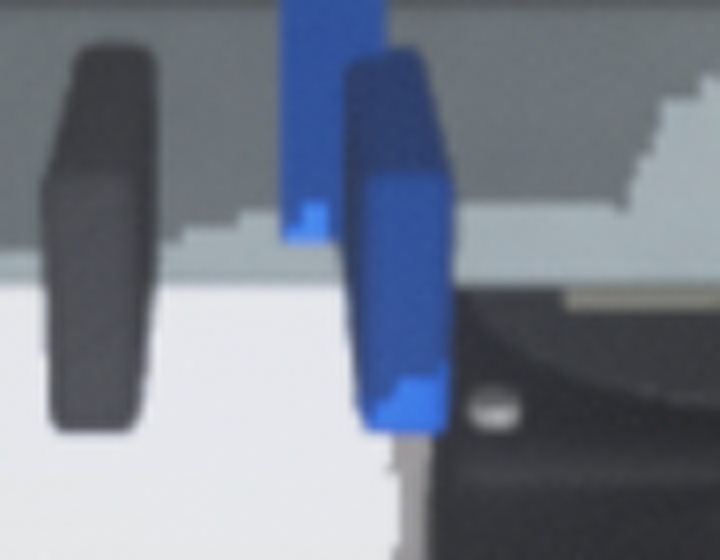

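View pics/m5.png

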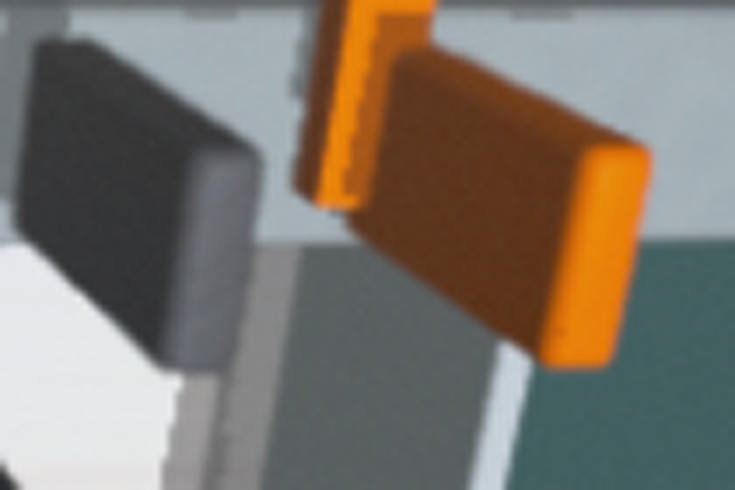

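```bash
python3 - <<'E'
from h import *
M=load("m")["wrist"]
for n,x0,k,L in [("B",225,8,[(53,430),(135,430),(368,430),(445,430),(45,175),(133,175),(365,175),(452,175)]),("O",370,7,[(162,366),(230,366),(540,366),(612,366),(192,150),(262,150),(582,150),(652,150)])]:
    q=[onz(M,x0+(x+.5)/k-.5,190+(y+.5)/k-.5,.15) for x,y in L]
    for i in (0,4):
        w=[np.linalg.norm((q[a]-q[b])[:2]) for a,b in [(i,i+3),(i+1,i+2),(i,i+1),(i+2,i+3)]]
        print(n,np.round(w,4))
E
```

```text
B [0.0328 0.0195 0.0069 0.0064]
B [0.0328 0.0187 0.0071 0.007 ]
O [0.0468 0.0322 0.0069 0.0077]
O [0.0463 0.0322 0.0068 0.0073]
```

>>> {"api": "servo_tool", "payload": {"deltas": [[0,-0.001,0,0],[0,-0.001,0.0,0]]}}

```text
clock: 13.62
eef_pos: [0.607, 0.1627, 0.2016]
eef_rot: [0.694, 0.72, -0.0, 0.0]
wrist_force: [0.2, -0.4, 0.4]
grip_width: 0.0807
```

```bash
python3 go.py .6063 .163 .149 92
```

```text
t 13.62 pos [0.607  0.1627 0.2016] ang 92.17 grip 0.0807 F [ 0.2 -0.4  0.4]
delta [ 0.0004 -0.0007  0.0526] roll 0.17
```

>>> {"api": "servo_tool", "payload": {"deltas": [[0,0,0.02,0],[0,0,0.04,0],[0,0,0.052,0],[0,0,0.052,0],[0,0,0.052,0]]}}

```text
clock: 14.03
eef_pos: [0.6072, 0.162, 0.1498]
eef_rot: [0.694, 0.72, -0.0, -0.0]
wrist_force: [0.1, -1.0, 1.3]
grip_width: 0.0804
```

>>> {"api": "servo_tool", "payload": {"deltas": [[0,0,0,0],[0,0,0,0],[0,0,0,0],[0,0,0,0]], "fingers": -0.05}}

```text
clock: 14.37
eef_pos: [0.6075, 0.1631, 0.1508]
eef_rot: [0.694, 0.72, 0.001, 0.0]
wrist_force: [0.3, 2.2, 1.1]
grip_width: 0.0406
```

>>> {"api": "servo_tool", "payload": {"deltas": [[0,0,0,0],[0,0,0,0],[0,0,0,0],[0,0,0,0]], "fingers": -1}}

```text
clock: 14.7
eef_pos: [0.6075, 0.1628, 0.151]
eef_rot: [0.694, 0.72, 0.001, 0.0]
wrist_force: [-2.0, -1.0, 10.8]
grip_width: 0.0316
```

>>> {"api": "servo_tool", "payload": {"deltas": [[0,0,0,0],[0,0,0,0],[0,0,0,0],[0,0,-0.02,0],[0,0,-0.05,0]], "fingers": 0.88}}

```text
clock: 15.12
eef_pos: [0.606, 0.1625, 0.1973]
eef_rot: [0.694, 0.72, -0.002, -0.002]
wrist_force: [-0.7, 0.7, 0.4]
grip_width: 0.0802
```

```bash
python3 go.py .537 .113 .21 2; python3 -c "
from h import *
snap('n',('wrist',))"
```

```text
t 15.12 pos [0.606  0.1625 0.1973] ang 92.13 grip 0.0802 F [-0.7  0.7  0.4]
delta [-0.0469 -0.0709 -0.0122] roll 90.13
```

View pics/n_wrist.png

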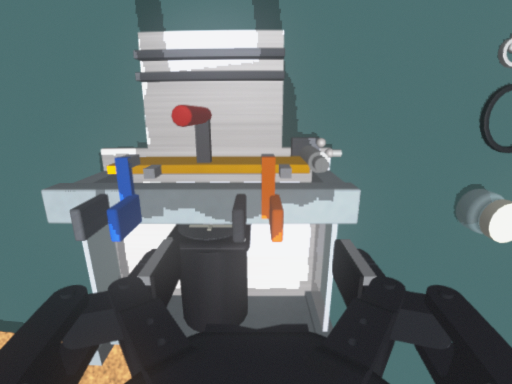

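Both catches are squeezed and their noses clear the steel tongues. Next is the post.

>>> {"api": "servo_tool", "payload": {"deltas": [[0,0,-0.012,7],[-0.012,-0.018,-0.012,14],[-0.024,-0.035,-0.012,21],[-0.035,-0.053,-0.012,28],[-0.047,-0.071,-0.012,35]], "fingers": -0.1}}

```text
clock: 15.58
eef_pos: [0.5372, 0.1127, 0.2115]
eef_rot: [0.88, 0.476, -0.0, 0.0]
wrist_force: [-0.1, -0.5, 0.7]
grip_width: 0.0385
```

>>> {"api": "servo_tool", "payload": {"deltas": [[0,0,0,7],[0,0,0,14],[0,0,0,21],[0,0,0,28],[0,0,0,35]]}}

```text
clock: 16.0
eef_pos: [0.538, 0.113, 0.2118]
eef_rot: [0.982, 0.189, 0.0, 0.0]
wrist_force: [0.2, -0.4, 0.0]
grip_width: 0.0386
```

```bash
python3 go.py .537 .113 .16 2
```

```text
t 16.00 pos [0.538  0.113  0.2118] ang 21.78 grip 0.0386 F [ 0.2 -0.4  0. ]
delta [-0.0009 -0.0004  0.0518] roll 19.78
```

>>> {"api": "servo_tool", "payload": {"deltas": [[-0.001,0,0,7],[-0.001,0,0,14],[-0.001,0,0.02,20],[-0.001,0,0.04,20],[-0.001,0,0.04,20]]}}

```text
clock: 16.42
eef_pos: [0.5357, 0.1126, 0.1684]
eef_rot: [1.0, 0.018, -0.002, 0.0]
wrist_force: [-0.8, -0.1, -0.9]
grip_width: 0.0384
```

```bash
python3 go.py .537 .113 .122 2; python3 -c "
from h import *
snap('o',('wrist',))"
```

```text
t 16.42 pos [0.5357 0.1126 0.1684] ang 2.12 grip 0.0384 F [-0.8 -0.1 -0.9]
delta [ 0.0015 -0.0004  0.0464] roll 0.12
```

View pics/o_wrist.png

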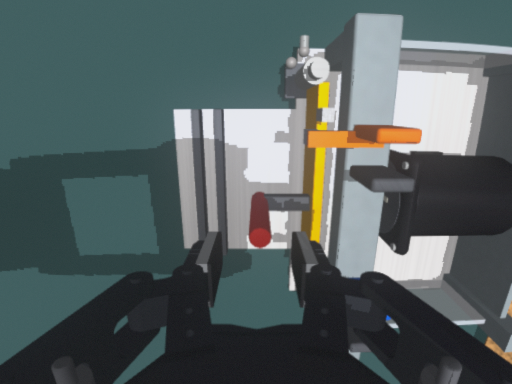

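>>> {"api": "servo_tool", "payload": {"deltas": [[0.001,0,0.015,0],[0.001,0,0.03,0],[0.001,0,0.047,0],[0.001,0,0.047,0],[0.001,0,0.047,0]]}}

```text
clock: 16.88
eef_pos: [0.5382, 0.1128, 0.1256]
eef_rot: [1.0, 0.019, -0.0, 0.0]
wrist_force: [0.1, 0.0, 1.0]
grip_width: 0.0386
```

>>> {"api": "servo_tool", "payload": {"deltas": [[0,0,0,0],[0,0,0,0],[0,0,0,0],[0,0,0,0]], "fingers": -1}}

```text
clock: 17.22
eef_pos: [0.5382, 0.1128, 0.1264]
eef_rot: [1.0, 0.019, 0.0, 0.0]
wrist_force: [-6.1, -1.7, 8.2]
grip_width: 0.0124
```

```bash
cat > arc.py <<'E'
# from measured pose: tool-axis deltas to follow the post circle about the hinge
import sys; from h import *
from scipy.spatial.transform import Rotation as Ro
o=robot.observe(); R=Ro.from_quat(o["eef_rot"]).as_matrix(); p=o["eef_pos"]; a=np.degrees(np.arctan2(R[1,0],R[0,0]))
H=np.array([.5734,.2143]); v0=np.array([.537,.1129])-H; v0*=.107/np.linalg.norm(v0)
v=p[:2]-H; r=np.linalg.norm(v); ang=lambda w:np.degrees(np.arctan2(w[1],w[0]))
g=(ang(v0)-ang(v)+180)%360-180
print("t %.2f p %s tool ang %.2f r %.4f gate deg %.2f grip %.4f F %s T %s"%(o["clock"],p.round(4),a,r,g,o["grip_width"],np.round(o["wrist_force"],1),np.round(o["ft_torque"],2)))
for t in [float(x) for x in sys.argv[1:]]:
    w=np.radians(-t); q=H+np.array([[np.cos(w),-np.sin(w)],[np.sin(w),np.cos(w)]])@v0
    print(t,"delta",np.round(R.T@np.array([*(q-p[:2]),0]),4)[:2],"roll %.1f"%(a-(2-t)))
E
python3 arc.py 0 5 10 15 20 25
```

```text
t 17.22 p [0.5382 0.1128 0.1264] tool ang 2.14 r 0.1075 gate deg -0.62 grip 0.0124 F [-6.1 -1.7  8.2] T [-0.17  1.02 -0.08]
0.0 delta [-0.0009 -0.0009] roll 0.1
5.0 delta [-0.0094 -0.0047] roll 5.1
10.0 delta [-0.0175 -0.0093] roll 10.1
15.0 delta [-0.0252 -0.0146] roll 15.1
20.0 delta [-0.0325 -0.0205] roll 20.1
25.0 delta [-0.0391 -0.027 ] roll 25.1
```

>>> {"api": "servo_tool", "payload": {"deltas": [[-0.005,-0.003,0,2.5],[-0.0094,-0.0047,0,5],[-0.0135,-0.007,0,7.5],[-0.0175,-0.0093,0,10],[-0.0215,-0.012,0,12.5]]}}

```text
clock: 17.63
eef_pos: [0.5164, 0.1231, 0.1264]
eef_rot: [0.996, -0.092, 0.001, 0.001]
wrist_force: [-3.1, -10.9, 8.7]
grip_width: 0.0123
```

```bash
python3 arc.py 15 20 25 30 35
```

```text
t 17.63 p [0.5164 0.1231 0.1264] tool ang -10.50 r 0.1075 gate deg 12.26 grip 0.0123 F [ -3.1 -10.9   8.7] T [-1.54  0.56 -0.11]
15.0 delta [-0.0045 -0.0025] roll 2.5
20.0 delta [-0.0129 -0.0067] roll 7.5
25.0 delta [-0.0208 -0.0116] roll 12.5
30.0 delta [-0.0283 -0.0172] roll 17.5
35.0 delta [-0.0353 -0.0234] roll 22.5
```

>>> {"api": "servo_tool", "payload": {"deltas": [[-0.0045,-0.0025,0,2.5],[-0.0087,-0.0046,0,5],[-0.0129,-0.0067,0,7.5],[-0.0208,-0.0116,0,12.5],[-0.0283,-0.0172,0,17.5]]}}

```text
clock: 18.05
eef_pos: [0.4913, 0.1447, 0.1264]
eef_rot: [0.97, -0.243, 0.001, 0.001]
wrist_force: [-5.8, -11.1, 13.4]
grip_width: 0.0121
```

```bash
python3 arc.py 35 40 45 50 55
```

```text
t 18.05 p [0.4913 0.1447 0.1264] tool ang -28.13 r 0.1077 gate deg 29.95 grip 0.0121 F [ -5.8 -11.1  13.4] T [-1.7   1.08 -0.17]
35.0 delta [-0.0084 -0.0045] roll 4.9
40.0 delta [-0.0165 -0.009 ] roll 9.9
45.0 delta [-0.0243 -0.0142] roll 14.9
50.0 delta [-0.0315 -0.0201] roll 19.9
55.0 delta [-0.0382 -0.0266] roll 24.9
```

>>> {"api": "servo_tool", "payload": {"deltas": [[-0.0084,-0.0045,0,5],[-0.0165,-0.009,0,10],[-0.0243,-0.0142,0,15],[-0.0315,-0.0201,0,20],[-0.0382,-0.0266,0,25]]}}

```text
clock: 18.47
eef_pos: [0.4693, 0.1872, 0.1264]
eef_rot: [0.894, -0.447, 0.0, 0.001]
wrist_force: [-8.9, -7.9, 12.7]
grip_width: 0.0121
```

```bash
python3 arc.py 60 65 70 75 80
```

```text
t 18.47 p [0.4693 0.1872 0.1264] tool ang -53.12 r 0.1076 gate deg 55.66 grip 0.0121 F [-8.9 -7.9 12.7] T [-1.11  1.46 -0.26]
60.0 delta [-0.0071 -0.0039] roll 4.9
65.0 delta [-0.0153 -0.0085] roll 9.9
70.0 delta [-0.023  -0.0137] roll 14.9
75.0 delta [-0.0303 -0.0196] roll 19.9
80.0 delta [-0.037  -0.0261] roll 24.9
```

>>> {"api": "servo_tool", "payload": {"deltas": [[-0.0071,-0.0039,0,5],[-0.0153,-0.0085,0,10],[-0.023,-0.0137,0,15],[-0.0303,-0.0196,0,20],[-0.037,-0.0261,0,25]]}}

```text
clock: 18.88
eef_pos: [0.4676, 0.2331, 0.1264]
eef_rot: [0.777, -0.63, -0.0, 0.0]
wrist_force: [-11.4, -3.9, 13.2]
grip_width: 0.0125
```

```bash
python3 arc.py 82 84 86 88 90 91 92 93
```

```text
t 18.88 p [0.4676 0.2331 0.1264] tool ang -78.10 r 0.1074 gate deg 80.32 grip 0.0125 F [-11.4  -3.9  13.2] T [-0.62  1.85 -0.32]
82.0 delta [-0.0027 -0.0016] roll 1.9
84.0 delta [-0.0061 -0.0032] roll 3.9
86.0 delta [-0.0095 -0.0049] roll 5.9
88.0 delta [-0.0127 -0.0066] roll 7.9
90.0 delta [-0.016  -0.0086] roll 9.9
91.0 delta [-0.0175 -0.0095] roll 10.9
92.0 delta [-0.0191 -0.0106] roll 11.9
93.0 delta [-0.0206 -0.0116] roll 12.9
```

>>> {"api": "servo_tool", "payload": {"deltas": [[-0.0061,-0.0032,0,4],[-0.0127,-0.0066,0,8],[-0.0175,-0.0095,0,11],[-0.0175,-0.0095,0,11],[-0.0175,-0.0095,0,11]]}}

```text
clock: 19.3
eef_pos: [0.4732, 0.2526, 0.1264]
eef_rot: [0.714, -0.7, -0.001, 0.0]
wrist_force: [-17.7, 2.2, 14.8]
grip_width: 0.0121
```

```bash
python3 arc.py 90 91 92; python3 -c "
from h import *
snap('z')
d=load('z')
def crop(n,x0,y0,w,h):
    return cv2.resize(d[n]['pixels'][y0:y0+h,x0:x0+w,::-1],(400,400),interpolation=cv2.INTER_CUBIC)
cv2.imwrite('pics/z2.png',np.hstack([crop('scene',225,130,130,130),crop('side',160,110,140,140)]))
"
```

```text
t 19.30 p [0.4732 0.2526 0.1264] tool ang -88.84 r 0.1072 gate deg 91.15 grip 0.0121 F [-17.7   2.2  14.8] T [ 0.23  2.68 -0.2 ]
90.0 delta [0.0021 0.0006] roll -0.8
91.0 delta [ 0.0004 -0.0001] roll 0.2
92.0 delta [-0.0014 -0.0008] roll 1.2
```

View pics/z_wrist.png

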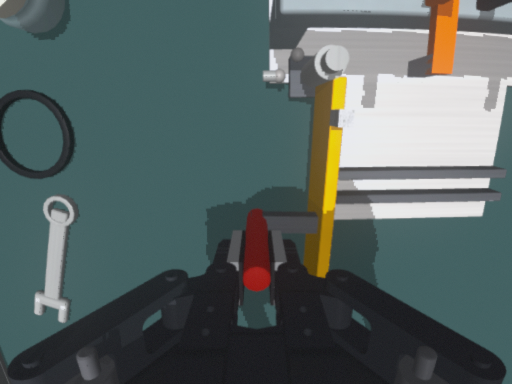

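View pics/z2.png

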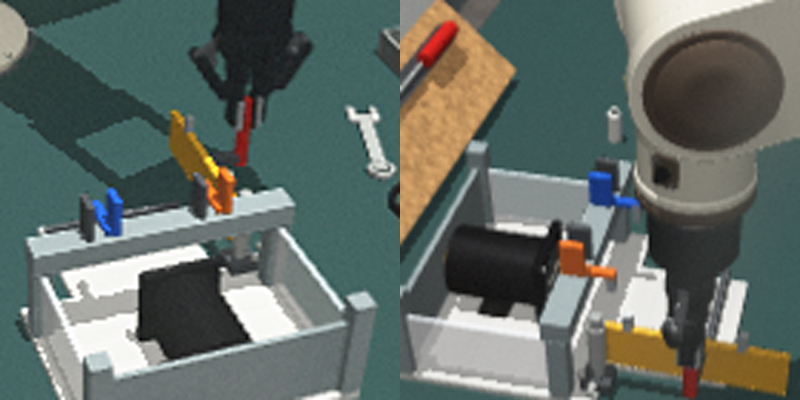

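View pics/z_side.png

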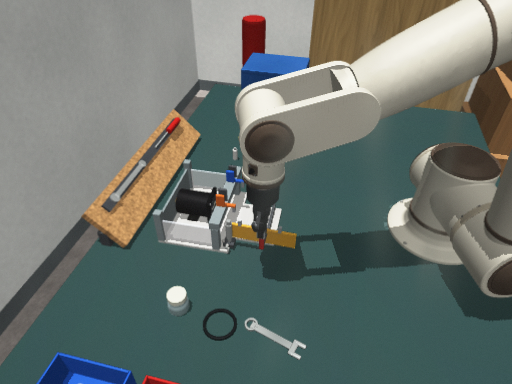

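```bash
python3 - <<'E'
from h import *
Z=load("z")["wrist"];C=load("c")["wrist"]
for I,n in((C,"shut"),(Z,"open")):
    hsv=cv2.cvtColor(I["pixels"],cv2.COLOR_RGB2HSV)
    m=cv2.inRange(hsv,(20,180,150),(32,255,255))
    m[:, :300]=0
    if n=="open": m[:,400:]=0
    ys,xs=np.nonzero(m); 
    P=np.array([onz(I,x,y,.085)[:2] for x,y in zip(xs,ys)])
    c=P.mean(0); u=np.linalg.svd(P-c,full_matrices=False)[2][0]
    if n=="shut": k=u*np.sign(u[1])
    else: k=u*np.sign(u[0])
    print(n,len(xs),c.round(4),np.degrees(np.arctan2(k[1],k[0])).round(2))
d=load("z")["scene"]["pixels"][180:300,85:195,::-1]
cv2.imwrite("pics/z3.png",cv2.resize(d,(400,436)))
E
```

```text
shut 759 [0.5811 0.1199] 92.15
open 2088 [0.5044 0.2083] 0.45
```

View pics/z3.png

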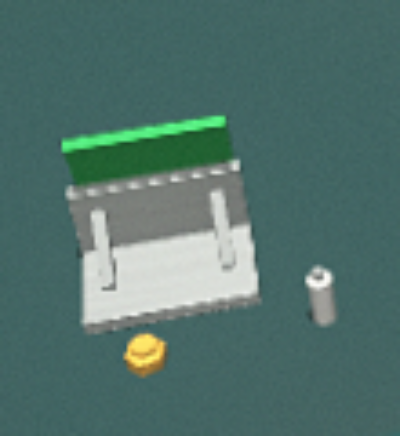

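```bash
python3 -c "
from cell import robot
print(robot.sign_off())"; python3 arc.py
```

```text
the job is handed in; nothing more can be done
None
the job is handed in; nothing more can be done
```

The job is done and handed in at about 19.5 s of the 62 s allowed.

- **Screen:** I lifted the green dust screen out of its slot and stood it about 29 mm in front of the angle plate. I then tipped it between loose fingers and let go. The last picture shows it still leaning against the plate's top edge.
- **Catches:** I squeezed the blue catch first, then the orange. The grip closed to about 32 mm over each, against 34 mm nominal; the finger reading runs a millimetre or more low. For blue, the picture gave about 14 mm of tab travel. For orange I relied on the finger reading and a view of its nose clear of the gate's tongue.
- **Gate:** I took it by the red post, swung it past the detent to about 91 degrees, and am still holding it. The arm's position on the arc gives 91.2 degrees, and the gate's edge in the wrist picture gives about 91.7.
- **Loose items:** The nut, standoff, spanner, jar and ring look untouched in the last pictures.

**Disagreement:** The wrist carries about 23 N while holding, roughly 18 N of it along world x. Most of that points along the gate's radius, because the commanded arc does not quite match the post's real path. It is well under the 120 N limit. No check failed.

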